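# Set out two sample stations for a leaf test

### The arm

A 6-joint arm with a two-finger parallel gripper is mounted at the origin on a cart in front of the work surface, level with it; the furniture and walls round the work are solid. World frame = base frame: x ahead of the robot, y to its left, z up, the work surface at z = 0. Lengths are in m, angles in rad, forces in N, time in s.
With the tool pointing down it reaches from about 0.3 to 0.875 m from the base axis. Payload 6.4 kg.
Tool frame: the origin (TCP) lies at the very end of the fingers, on their centre line; the grasp point (between the pads) lies env.grasp_offset behind it (env.grasp_offset is the distance from the TCP to the grasp point, in m); z points along the fingers, y is the line along which they close (so a half turn about z gives the same grasp; the last joint's range is limited). The gripper opens to 85 mm and grips with 20 to 120 N. Pads are 22 mm wide; open, the fingers measure 114 mm over their backs; the gripper's body (76 mm by 85 mm) begins 54 mm behind the grasp point. The pads swing forward as they close: fully open they stand 13 mm farther back than shut.
Start: joints at [1.138, 0.181, 1.607, -0, 1.354, -0.206], TCP at [0.129, 0.56, 0.231] pointing down, gripper open.
Joint ranges: [-2.99, 2.99], [-0.89, 2.07], [0.3, 2.58], [-1.14, 4.28], [0, 2.63], [-3.12, 3.12]. Speed limits (rad/s): [2.57, 2.57, 3.01, 3.14, 3.14, 3.14].

### API

Orientations are given as a rotation vector (axis times angle).
In Python, from station import env gives the robot as it stands.
- The arm moves only by the tool drive_tool, never from a script. Its argument "rows" is a list that holds one entry, the list of rows, each a list of 7 numbers: the gripper's target within -1 to 1 (shut at 1, half-way at 0, fully open at -1), then the shift along the tool's x, y, z in mm, then the turn, a rotation vector about the tool's x, y, z in degrees. In form: [[[fingers, tx, ty, tz, ax, ay, az], ...]]. A call has 1 to 20 rows; each row shifts and turns the commanded pose from where the row before left it, along the tool's axes as they then stand; what a row does not reach is not made up. A row lasts 1/10 s, in which the tool goes at most 50 mm and 8.59 degrees, less where a joint would pass 70% of its speed; a pose out of reach is approached as far as the arm can. A call is refused whole if a number of a shift passes 50 or a number of a turn 8.59, either way. A call with a gripper value outside its range is refused whole. The fingers move at their own pace and stop on an object; the grip force is fixed at half the most. Time passes only in rows, so rows that do not move let the fingers close. It gives the time, the measured TCP pose, the force, the opening and the grip force at its end, in the units of the state.
- env.observe(): the state, without advancing time (a new reading comes with each control period).
- env.camera(name): name is "side" or "top"; returns the picture (384x512x3 uint8, red, green, blue); there is no depth.
- env.camera_model(name): a dict with "K" (3x3 intrinsics, pixels), "world_from_camera" (4x4, takes a point from camera to world coordinates). Camera axes: x right, y down, z forward; pixel columns grow to the right and rows downward; lengths in m; the calibration is good to about 2 mm. A picture is of the moment at which its call begins. camera_model takes no time and is no camera call.
- env.sign_off(): hands the job in; it is judged then, once.
The state is a dict: "clock": time; "joints": joint angles; "joint_velocities": joint speeds; "effort": joint torques, N m; "position": TCP position; "eef_rot": TCP orientation; "force": force on the tool from outside, world axes, zero at the start; "wrist_torque": the same for the moment, N m; "gripper_width": finger opening in m; "grip_force": force on a finger pad.
Only numpy, scipy, OpenCV 4.12 (cv2) and the standard library are available. Lean on these libraries where they do the work, as an engineer would, in place of code of your own. Each camera call takes 0.05 s, during which the arm holds its last target. There are 200 camera calls.

### The job

Set out the two blue sample stations: at the one whose cup holds the dark-green leaves, stand the blue-capped bottle in the pocket left of the cup (left as the robot sees it) and the bottle with the green dropper tip in the pocket right of the cup, and lay the test card flat in its nest in front of the cup. The pale-yellow sample has to wait, so set the cream lid squarely on top of its cup. Leave both cups standing in their pockets and the red-capped bottle, which this test does not need, where it is.

Things in the scene. Friction and masses are not known exactly. Their poses are not given: they have to be found in the camera images.
- station_a: fixed slate-blue T-shaped block, stem to the robot, yaw within 0.2; holds the dark-green cup. Origin: worktop level under the cup pocket; -x along the stem, +y robot's left. In mm: cross bar 66x198, 26 high, 3 round pockets with floors at z=6, bevelled 3: cup (54 wide) at (0,0), left bottle (42) at y=+70, right at y=-70. Stem 80 wide, 8 high, to x=-126, with the dark card nest centred at x=-80
- station_b: the same as station_a, with the same frame and sizes, but holding the cup of pale-yellow leaves; its bottle pockets and card nest stay empty
- cup_green: loose clear open sample cup with dark-green leaves in it, 50 mm diameter, 87 mm high, wall about 5 mm at the rim, standing upright in the cup pocket of station_a. Origin: centre of its underside; z up.
- cup_yellow: loose clear open sample cup with pale-yellow leaves in it, 50 mm diameter, 87 mm high, wall about 5 mm at the rim, standing upright in the cup pocket of station_b. Origin: centre of its underside; z up.
- blue_bottle: loose white plastic reagent bottle with a blue cap and blue band, body 32 mm diameter up to 63 mm, 68 mm high in all, about 50 g, standing upright on the worktop. Origin: centre of its underside; z up. Grasp round the body.
- green_bottle: loose white plastic reagent bottle with a green pointed dropper cap and green band, body 34 mm diameter up to 66 mm, 82 mm high in all, about 50 g, standing upright on the worktop. Origin: centre of its underside; z up. Grasp round the body.
- red_bottle: loose white plastic reagent bottle with a red cap and red band (not needed, stays where it is), body 32 mm diameter up to 64 mm, 70 mm high in all, about 50 g, standing upright on the worktop. Origin: centre of its underside; z up. Grasp round the body.
- test_card: loose cream lateral-flow card lying face up, 21 (x) by 68 (y) by 5 mm thick, 15 g. Origin: centre of its underside; y along its length. Pinch across its 21 mm width. Its nest on the station: 78 mm along the station's x by 30 mm, floor at z=8 mm, 5 mm end walls and corner ribs, middle 46 mm of the long sides open for the fingers; either end may point to the cup
- cup_lid: loose round cream lid with a knurled rim, 52 mm diameter, 17 mm high, about 15 g, lying on the worktop right way up. Origin: centre of its underside; z up. It rests on the cup's rim, 87 mm above the cup's underside, without being pressed or screwed on.
There are look-alikes about, which are no part of the job. There is more than one size of the test_card; the one meant has the size given above. Leave any orange look-alike of the cup_lid alone.

How it is judged:
By the outcome, as a careful person would: the job done as asked, in the order asked, and still so for the second after the job is handed in, with the robot touching nothing.
It also fails if it takes over 112 s, if anything falls off the work surface, if the arm or the gripper's body presses on something with over 40 N, if the wrist force passes 120 N, or if a joint passes its speed limit or range.

## Working session

There is one attempt and no reset: what is moved stays moved. The work goes in short steps, Python scripts to look and compute and a tool call to move; the robot and the scene stay as the last step left them, time stands still between calls to the robot, and variables do not carry over. Pictures are saved under pics/ and viewed, at most 14 in all, crops included, and the job is handed in when it is done.

Besides the shell and the picture viewer there is one more tool, called after ">>>" as a command line: name --argument value ..., lists and objects as JSON in quotes. drive_tool: Moves the arm, as the interface text tells. Its arguments: {"type":"object","properties":{"rows":{"type":"array","items":{"type":"array","items":{"type":"array","items":{"type":"number"}}}}},"required":["rows"]}

```bash
ls; mkdir -p pics; python3 - <<'E'
from station import env
import cv2
for n in("top","side"):
    im=env.camera(n); cv2.imwrite(f"pics/{n}0.png",cv2.resize(im[:,:,::-1],(800,600),interpolation=cv2.INTER_CUBIC))
    print(n,env.camera_model(n))
print(env.observe(),env.grasp_offset)
E
```

```text
pics
top {'K': array([[393.12068139,   0.        , 259.32752507],
       [  0.        , 393.12068139, 179.81769366],
       [  0.        ,   0.        ,   1.        ]]), 'world_from_camera': array([[ 0.00446504, -0.98533357,  0.17058084,  0.38368075],
       [-0.99980257, -0.00770163, -0.01831694,  0.05265739],
       [ 0.01936205, -0.17046537, -0.98517342,  1.00647397],
       [ 0.        ,  0.        ,  0.        ,  1.        ]])}
side {'K': array([[392.04294048,   0.        , 248.12247738],
       [  0.        , 392.04294048, 194.4602525 ],
       [  0.        ,   0.        ,   1.        ]]), 'world_from_camera': array([[ 0.92112808, -0.21199504,  0.3264677 ,  0.1960293 ],
       [-0.38916264, -0.52025229,  0.76019076, -0.78911094],
       [ 0.00868889, -0.82728209, -0.56171955,  0.64085632],
       [ 0.        ,  0.        ,  0.        ,  1.        ]])}
{'clock': 0.1, 'joints': array([ 1.13770101e+00,  1.81476297e-01,  1.60787100e+00, -5.23203304e-06,
        1.35382610e+00, -2.06305253e-01]), 'joint_velocities': array([-0.00124869, -0.00075915, -0.00258452,  0.00028069,  0.00066068,
       -0.00032856]), 'effort': array([ 1.08365130e-04, -4.45875120e+01, -3.52236986e+01, -3.69868858e-04,
        4.18540119e-03, -2.47587883e-05]), 'position': array([0.12906804, 0.55982744, 0.23048677]), 'eef_rot': array([-3.55420518e-01, -3.12092684e+00,  2.35934997e-03]), 'force': array([-0.22132066, -0.4469219 , -0.41896053]), 'wrist_torque': array([ 0.00297437, -0.02903982,  0.05023656]), 'grip_force': 0.0, 'gripper_width': 0.08546542203334262} 0.0187
```

View pics/top0.png

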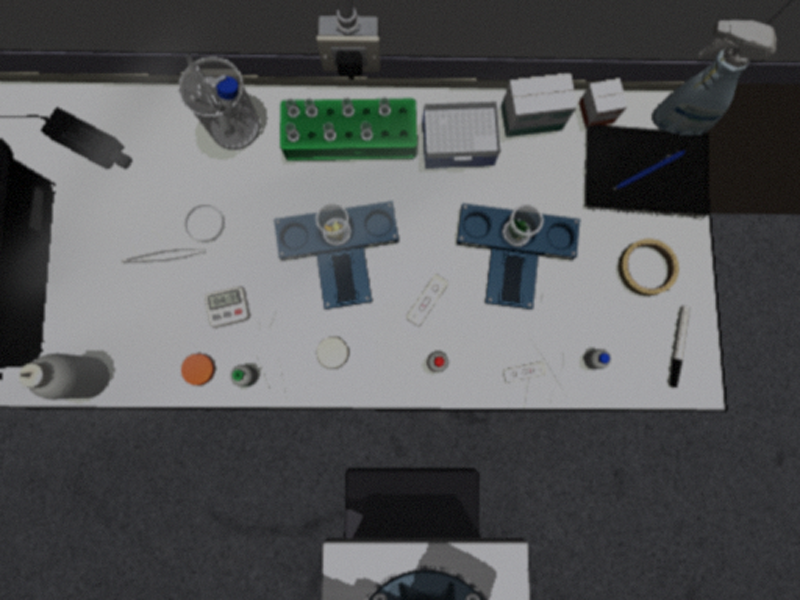

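View pics/side0.png

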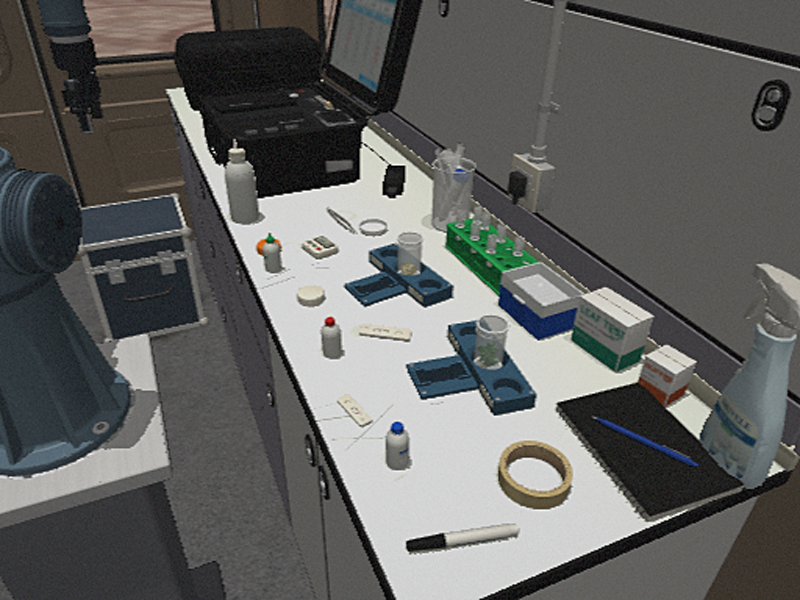

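Top view (800x600): the green-leaf cup (522,225) is in the right station, so that is station_a. The yellow cup (333,225) is in the left one, station_b. Possible mix-ups:
- **Cards:** (428,299) and (523,371); I'll choose by size.
- **Lids:** cream (332,352), orange (198,368), and a ring at (205,222).
- **Bottles:** blue (598,358), green (242,375), red (437,362). The wash bottles are far larger.

Next, a close crop to check.

```bash
cat > h.py <<'E'
from station import env
import numpy as np, cv2
def px2w(n,u,v,z):
    m=env.camera_model(n);K=m["K"];T=m["world_from_camera"]
    d=T[:3,:3]@np.linalg.solve(K,[u,v,1]);o=T[:3,3]
    return o+d*(z-o[2])/d[2]
def w2px(n,p):
    m=env.camera_model(n);T=m["world_from_camera"]
    c=m["K"]@(T[:3,:3].T@(np.asarray(p)-T[:3,3]));return c[:2]/c[2]
def crop(n,name,x0,y0,w,h,s):
    im=env.camera(n)[y0:y0+h,x0:x0+w,::-1]
    im=cv2.convertScaleAbs(im,alpha=1.2)
    cv2.imwrite(f"pics/{name}.png",cv2.resize(im,(w*s,h*s),interpolation=cv2.INTER_CUBIC))
E
python3 - <<'E'
from h import *
crop("top","c1",140,120,130,130,4)
crop("top","c2",255,120,140,135,5)
E
```

```text
(no output)
```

View pics/c1.png

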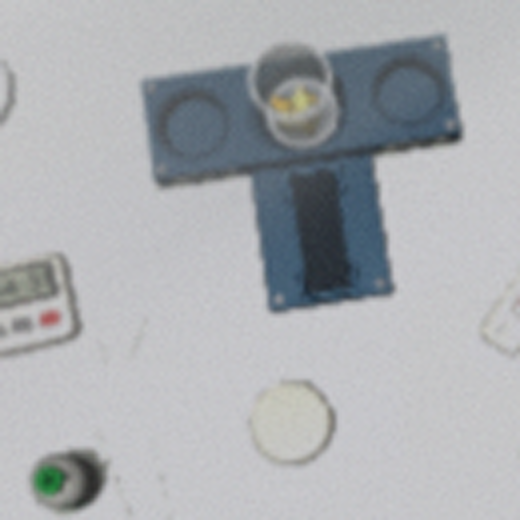

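View pics/c2.png

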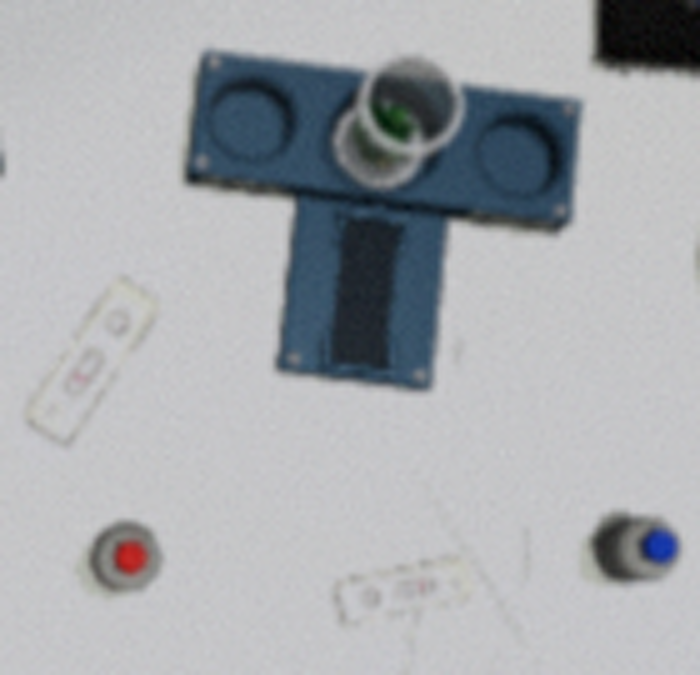

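c1 and c2 confirm the lid at c1(292,421), the green tip at c1(48,480), the blue cap at c2(659,546) and red at c2(131,557). The cards are at c2(93,359) and c2(403,588). Now the positions and card sizes.

```bash
cat >> h.py <<'E'
def c1(x,y,z): return px2w("top",140+(x+.5)/4-.5,120+(y+.5)/4-.5,z)
def c2(x,y,z): return px2w("top",255+(x+.5)/5-.5,120+(y+.5)/5-.5,z)
E
python3 - <<'E'
from h import *
np.set_printoptions(precision=4,suppress=True)
A=[c2(*p,.005) for p in [(120,275),(158,298),(67,443),(27,420)]]
B=[c2(*p,.005) for p in [(335,585),(463,555),(472,595),(345,625)]]
for n,C in(("A",A),("B",B)):
    print(n,np.mean(C,0),[round(np.linalg.norm(C[i]-C[i-1])*1e3,1) for i in range(4)],"len dirs",C[0]-C[3],C[1]-C[0])
for s,f,top,L,R,cup,nest in(("a",c2,[(205,55),(580,100),(570,218),(190,180)],(251,120),(518,157),(411,106),[(343,220),(404,225),(390,368),(332,362)]),
 ("b",c1,[(142,80),(446,36),(461,132),(155,180)],(193,123),(409,89),(290,83),[(290,172),(338,170),(349,290),(304,294)])):
    T=[f(*p,.026) for p in top];l=f(*L,.026);r=f(*R,.026)
    y=l-r
    print(s,"top mean",np.mean(T,0),"LR",l,r,"mid",(l+r)/2,"sep",np.linalg.norm(y),"yaw",np.arctan2(-y[0],y[1]),"cup",f(*cup,.093))
    y=(T[0]+T[3]-T[1]-T[2]);print("  yaw corners",np.arctan2(-y[0],y[1]),"nest",np.mean([f(*p,.008) for p in nest],0), "len",np.linalg.norm(y)/2)
print("lid",c1(292,421,.017),"green",c1(48,480,.082),"blue",c2(659,546,.068),"red",c2(131,557,.07))
E
```

```text
A [ 0.5274 -0.002   0.005 ] [np.float64(89.8), np.float64(23.0), np.float64(89.1), np.float64(23.6)] len dirs [ 0.0759 -0.0479  0.    ] [-0.012  -0.0197  0.    ]
B [ 0.4102 -0.1591  0.005 ] [np.float64(20.5), np.float64(67.4), np.float64(20.5), np.float64(66.6)] len dirs [0.02   0.0046 0.    ] [ 0.0154 -0.0656  0.    ]
a top mean [ 0.6403 -0.1522  0.026 ] LR [ 0.6491 -0.0824  0.026 ] [ 0.6308 -0.2201  0.026 ] mid [ 0.64   -0.1512  0.026 ] sep 0.13886851179805862 yaw -0.13241576575825764 cup [ 0.6387 -0.1506  0.093 ]
  yaw corners -0.10335692905171938 nest [ 0.562  -0.1438  0.008 ] len 0.19582632566505934
b top mean [0.6398 0.1484 0.026 ] LR [0.6284 0.2174 0.026 ] [0.6521 0.0798 0.026 ] mid [0.6403 0.1486 0.026 ] sep 0.13966856750833062 yaw 0.17099034793634224 cup [0.6368 0.1491 0.093 ]
  yaw corners 0.1642430035078941 nest [0.5621 0.1363 0.008 ] len 0.19700721871797966
lid [0.4398 0.1505 0.017 ] green [0.4014 0.2841 0.082 ] blue [ 0.4299 -0.2687  0.068 ] red [ 0.4233 -0.0161  0.07  ]
```

Card B measures 67x20.5 mm, so it is the one meant; A is 90 mm long. Next I turn the tool so that the fingers close along the station's x.

>>> drive_tool --rows '[[[-1, 0, 0, 0, 0, 0, 8.4], [-1, 0, 0, 0, 0, 0, 8.4], [-1, 0, 0, 0, 0, 0, 8.4], [-1, 0, 0, 0, 0, 0, 8.4], [-1, 0, 0, 0, 0, 0, 8.4], [-1, 0, 0, 0, 0, 0, 8.4], [-1, 0, 0, 0, 0, 0, 8.4], [-1, 0, 0, 0, 0, 0, 8.4], [-1, 0, 0, 0, 0, 0, 8.4], [-1, 0, 0, 0, 0, 0, 8.4]]]'

```text
clock: 1.2
position: [0.1292, 0.5601, 0.231]
eef_rot: [2.359, 2.075, -0.001]
force: [-1.2, -0.5, -0.7]
gripper_width: 0.0856
grip_force: 0.0
```

>>> drive_tool --rows '[[[-1, -39.3, 20, 0, 0, 0, 0], [-1, -39.3, 20, 0, 0, 0, 0], [-1, -39.3, 20, 0, 0, 0, 0], [-1, -39.3, 20, 0, 0, 0, 0], [-1, -39.3, 20, 0, 0, 0, 0], [-1, -39.3, 20, 0, 0, 0, 0], [-1, -39.3, 20, 0, 0, 0, 0], [-1, -39.3, 20, 0, 0, 0, 0], [-1, -39.3, 20, 0, 0, 0, 0], [-1, -39.3, 20, 0, 0, 0, 0], [-1, -39.3, 20, 0, 0, 0, 0], [-1, -39.3, 20, 0, 0, 0, 0], [-1, -39.3, 20, 0, 0, 0, 0], [-1, -39.3, 20, 0, 0, 0, 0], [-1, -39.3, 20, 0, 0, 0, 0], [-1, -39.3, 20, 0, 0, 0, 0], [-1, -39.3, 20, 0, 0, 0, 0], [-1, -39.3, 20, 0, 0, 0, 0], [-1, -39.3, 20, 0, 0, 0, 0], [-1, -39.3, 20, 0, 0, 0, 0]]]'

```text
clock: 3.2
position: [0.4308, -0.2704, 0.231]
eef_rot: [-2.353, -2.081, -0.0]
force: [0.2, 0.0, 0.9]
gripper_width: 0.0854
grip_force: 0.0
```

```bash
cat >> h.py <<'E'
from scipy.spatial.transform import Rotation as Ro
def go(x,y,z=None):
    s=env.observe();R=Ro.from_rotvec(s["eef_rot"]).as_matrix();p=s["position"]
    d=np.array([x,y,p[2] if z is None else z])-p
    print("t",round(s["clock"],2),"p",p.round(4),"psi",np.degrees(np.arctan2(R[1,1],R[0,1])).round(2),"tilt",R[:,2].round(4),"w",round(s["gripper_width"],4),"F",s["force"].round(1),"need",(R.T@d*1e3).round(1))
E
python3 -c "
from h import *
go(.4299,-.2687,.03)"
```

```text
t 3.2 p [ 0.4308 -0.2704  0.231 ] psi -7.03 tilt [-1.e-04  3.e-04 -1.e+00] w 0.0854 F [0.2 0.  0.9] need [  1.6  -1.1 201. ]
```

Tracking is accurate. I'll cross-check the bottle, lid and cup positions from the side view.

```bash
python3 -c "
from h import *
k=1.5625
for n,u,v,z in(('blue',397,426,.068),('green',270,236,.082),('lid',311,293,.017),('cupg',492,323,.093),('cupy',410,239,.093)):print(n,px2w('side',(u+.5)/k-.5,(v+.5)/k-.5,z).round(4))"
```

```text
blue [ 0.431  -0.2756  0.068 ]
green [0.4007 0.2696 0.082 ]
lid [0.4404 0.1431 0.017 ]
cupg [ 0.6416 -0.1549  0.093 ]
cupy [0.6382 0.1384 0.093 ]
```

```bash
python3 -c "
from h import *
for n in('top','side'):
    hsv=cv2.cvtColor(env.camera(n),cv2.COLOR_RGB2HSV)
    for c,lo,hi,z,reg in(('blue',112,126,.066,((355,150,410,250) if n=='top' else (235,260,275,290))),('green',50,85,.076,((140,225,165,250) if n=='top' else (160,145,185,160)))):
        x0,y0,x1,y1=reg;s=hsv[y0:y1,x0:x1]
        m=((s[...,0]>lo)&(s[...,0]<hi)&(s[...,1]>140)&(s[...,2]>50))
        v,u=np.nonzero(m);print(n,c,m.sum(),u.min()+x0,u.max()+x0,v.min()+y0,v.max()+y0,px2w(n,u.mean()+x0,v.mean()+y0,z).round(4))
"
```

```text
top blue 24 384 389 227 231 [ 0.4297 -0.2688  0.066 ]
top green 23 150 154 238 242 [0.401  0.2847 0.076 ]
side blue 5 251 254 271 276 [ 0.4291 -0.2755  0.066 ]
side green 14 171 174 150 154 [0.3996 0.2699 0.076 ]
```

>>> drive_tool --rows '[[[-1, 1.6, -1.1, 40, 0, 0, 0], [-1, 0, 0, 40, 0, 0, 0], [-1, 0, 0, 40, 0, 0, 0], [-1, 0, 0, 30, 0, 0, 0]]]'

```text
clock: 3.7
position: [0.4285, -0.2652, 0.0789]
eef_rot: [-2.351, -2.08, 0.0]
force: [0.5, -0.5, 0.5]
gripper_width: 0.0855
grip_force: 0.0
```

```bash
python3 - <<'E'
from h import *
go(.4298,-.2687,.03)
a=env.camera("top")[190:260,340:440,::-1];b=env.camera("side")[220:320,200:300,::-1]
o=np.hstack([cv2.resize(a,(400,280)),np.zeros((280,1,3),np.uint8)]);b=cv2.resize(b,(280,280))
cv2.imwrite("pics/d1.png",np.hstack([o,b]))
E
```

```text
t 3.7 p [ 0.4285 -0.2652  0.0789] psi -6.98 tilt [-0.0018  0.002  -1.    ] w 0.0855 F [ 0.5 -0.5  0.5] need [-3.4  1.8 48.9]
```

View pics/d1.png

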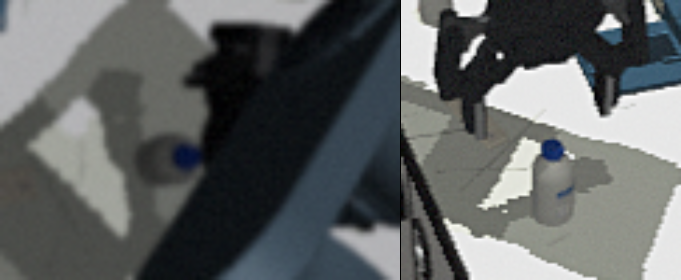

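d1 shows the bottle cap (551,150) roughly centred between the open fingertips (478,130) and (607,105). I'll descend and close.

>>> drive_tool --rows '[[[-1, 0, 0, 0, 0, 0, 0], [-1, 0, 0, 20, 0, 0, 0], [-1, 0, 0, 20, 0, 0, 0], [-1, 0, 0, 10, 0, 0, 0], [-1, 0, 0, 0, 0, 0, 0], [-1, 0, 0, 0, 0, 0, 0], [-1, 0, 0, 0, 0, 0, 0]]]'

```text
clock: 4.5
position: [0.4306, -0.2676, 0.0327]
eef_rot: [2.351, 2.08, 0.0]
force: [-0.4, 0.3, -0.1]
gripper_width: 0.0857
grip_force: 0.0
```

```bash
python3 -c "
from h import *
go(.4298,-.2687,.03)"
```

```text
t 4.5 p [ 0.4306 -0.2676  0.0327] psi -6.99 tilt [ 0.0017 -0.0017 -1.    ] w 0.0857 F [-0.4  0.3 -0.1] need [-1.1 -0.6  2.7]
```

>>> drive_tool --rows '[[[1, -1, -0.6, 2.5, 0, 0, 0], [1, 0, 0, 0, 0, 0, 0], [1, 0, 0, 0, 0, 0, 0], [1, 0, 0, 0, 0, 0, 0], [1, 0, 0, 0, 0, 0, 0], [1, 0, 0, 0, 0, 0, 0], [1, 0, 0, 0, 0, 0, 0], [1, 0, 0, 0, 0, 0, 0]]]'

```text
clock: 5.3
position: [0.4293, -0.2681, 0.0292]
eef_rot: [2.352, 2.081, 0.0]
force: [-0.1, 0.4, 5.1]
gripper_width: 0.0282
grip_force: 59.2
```

```bash
python3 -c "
from h import *
go(.6491,-.0824,.14)"
```

```text
t 5.3 p [ 0.4293 -0.2681  0.0292] psi -6.99 tilt [ 6.e-04 -7.e-04 -1.e+00] w 0.0282 F [-0.1  0.4  5.1] need [ 211.   195.6 -110.8]
```

The opening is 28 mm on a 32 mm body, so I'll lift slightly and check the grip.

>>> drive_tool --rows '[[[1, 0, 0, -15, 0, 0, 0], [1, 0, 0, -30, 0, 0, 0], [1, 0, 0, -30, 0, 0, 0], [1, 0, 0, -30, 0, 0, 0], [1, 0, 0, 0, 0, 0, 0], [1, 0, 0, 0, 0, 0, 0]]]'

```text
clock: 5.9
position: [0.4289, -0.2677, 0.1337]
eef_rot: [2.352, 2.081, -0.0]
force: [-1.5, -0.2, -0.4]
gripper_width: 0.0284
grip_force: 59.3
```

```bash
python3 -c "
from h import *
go(.6491,-.0824,.14)
crop('side','d2',190,170,110,110,5)"
```

```text
t 5.9 p [ 0.4289 -0.2677  0.1337] psi -6.99 tilt [ 3.e-04 -4.e-04 -1.e+00] w 0.0284 F [-1.5 -0.2 -0.4] need [210.8 196.   -6.3]
```

View pics/d2.png

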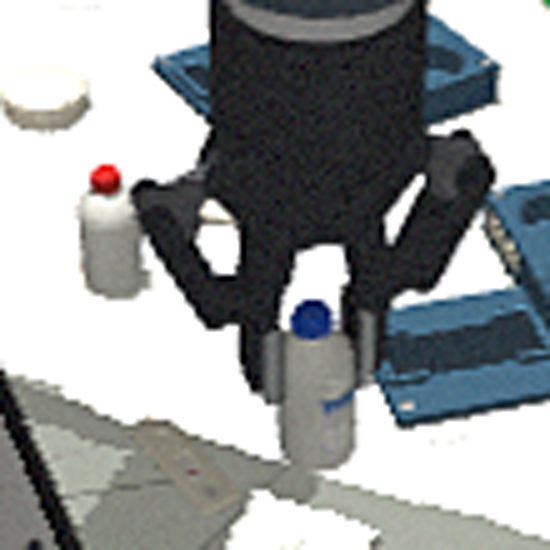

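The bottle is held upright at mid-body. I'll carry it above the left pocket of station_a.

>>> drive_tool --rows '[[[1, 0, 0, -25, 0, 0, 0], [1, 21, 19.5, 0, 0, 0, 0], [1, 21, 19.5, 0, 0, 0, 0], [1, 21, 19.5, 0, 0, 0, 0], [1, 21, 19.5, 0, 0, 0, 0], [1, 21, 19.5, 0, 0, 0, 0], [1, 21, 19.5, 0, 0, 0, 0], [1, 21, 19.5, 0, 0, 0, 0], [1, 21, 19.5, 0, 0, 0, 0], [1, 21, 19.5, 0, 0, 0, 0], [1, 21, 19.5, 0, 0, 0, 0], [1, 0, 0, 0, 0, 0, 0], [1, 0, 0, 0, 0, 0, 0], [1, 0, 0, 0, 0, 0, 0]]]'

```text
clock: 7.35
position: [0.6467, -0.0834, 0.1571]
eef_rot: [-2.352, -2.08, 0.003]
force: [-0.4, -0.3, -0.9]
gripper_width: 0.0281
grip_force: 59.3
```

```bash
python3 -c "
from h import *
go(.6487,-.0817,.036)"
```

```text
t 7.35 p [ 0.6467 -0.0834  0.1571] psi -7.02 tilt [-3.e-03  6.e-04 -1.e+00] w 0.0281 F [-0.4 -0.3 -0.9] need [  1.9   2.1 121.1]
```

>>> drive_tool --rows '[[[1, 1.5, 1, 30, 0, 0, 0], [1, 0, 0, 30, 0, 0, 0], [1, 0, 0, 25, 0, 0, 0], [1, 0, 0, 5, 0, 0, 0], [1, 0, 0, 0, 0, 0, 0], [1, 0, 0, 0, 0, 0, 0], [1, 0, 0, 0, 0, 0, 0]]]'

```text
clock: 8.05
position: [0.6505, -0.0823, 0.0709]
eef_rot: [2.351, 2.08, 0.003]
force: [-0.3, -0.2, -0.5]
gripper_width: 0.0282
grip_force: 59.4
```

```bash
python3 -c "
from h import *
go(.6487,-.0817,.036)
crop('side','d3',260,175,100,100,5)"
```

```text
t 8.05 p [ 0.6505 -0.0823  0.0709] psi -7.01 tilt [ 0.0031 -0.001  -1.    ] w 0.0282 F [-0.3 -0.2 -0.5] need [ 0.4 -2.  34.9]
```

View pics/d3.png

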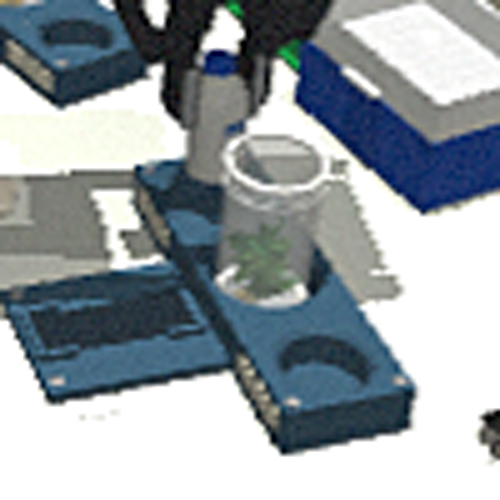

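The bottle is above the left pocket, behind the cup as seen from the side. Lowering now.

>>> drive_tool --rows '[[[1, 0.4, -1.5, 8, 0, 0, 0], [1, 0, 0, 8, 0, 0, 0], [1, 0, 0, 8, 0, 0, 0], [1, 0, 0, 6, 0, 0, 0], [1, 0, 0, 3, 0, 0, 0], [1, 0, 0, 0, 0, 0, 0], [1, 0, 0, 0, 0, 0, 0]]]'

```text
clock: 8.8
position: [0.6477, -0.0811, 0.0355]
eef_rot: [-2.353, -2.082, 0.0]
force: [0.3, -0.0, -1.1]
gripper_width: 0.0282
grip_force: 59.3
```

```bash
python3 -c "
from h import *
go(.6487,-.0817,.036)"
```

```text
t 8.8 p [ 0.6477 -0.0811  0.0355] psi -6.99 tilt [-4.e-04  0.e+00 -1.e+00] w 0.0282 F [ 0.3 -0.  -1.1] need [-0.5  1.  -0.5]
```

In the pocket with no contact force. Releasing and lifting.

>>> drive_tool --rows '[[[-0.3, 0, 0, 0, 0, 0, 0], [-0.3, 0, 0, 0, 0, 0, 0], [-0.3, 0, 0, 0, 0, 0, 0], [-0.3, 0, 0, 0, 0, 0, 0], [-0.3, 0, 0, -20, 0, 0, 0], [-0.3, 0, 0, -40, 0, 0, 0], [-0.3, 0, 0, -40, 0, 0, 0], [-0.3, 0, 0, -40, 0, 0, 0], [-1, 0, 0, 0, 0, 0, 0], [-1, 0, 0, 0, 0, 0, 0]]]'

```text
clock: 9.8
position: [0.6486, -0.0813, 0.1773]
eef_rot: [2.351, 2.08, 0.002]
force: [-0.2, -1.1, -0.9]
gripper_width: 0.0814
grip_force: 0.0
```

```bash
python3 -c "
from h import *
go(.401,.2846,.175)"
```

```text
t 9.8 p [ 0.6486 -0.0813  0.1773] psi -6.99 tilt [ 2.9e-03 -9.0e-04 -1.0e+00] w 0.0814 F [-0.2 -1.1 -0.9] need [ 333.1 -290.3    1.3]
```

>>> drive_tool --rows '[[[-1, 27.8, -24.2, 0, 0, 0, 0], [-1, 27.8, -24.2, 0, 0, 0, 0], [-1, 27.8, -24.2, 0, 0, 0, 0], [-1, 27.8, -24.2, 0, 0, 0, 0], [-1, 27.8, -24.2, 0, 0, 0, 0], [-1, 27.8, -24.2, 0, 0, 0, 0], [-1, 27.8, -24.2, 0, 0, 0, 0], [-1, 27.8, -24.2, 0, 0, 0, 0], [-1, 27.8, -24.2, 0, 0, 0, 0], [-1, 27.8, -24.2, 0, 0, 0, 0], [-1, 27.8, -24.2, 0, 0, 0, 0], [-1, 27.8, -24.2, 0, 0, 0, 0], [-1, 0, 0, 0, 0, 0, 0], [-1, 0, 0, 0, 0, 0, 0], [-1, 0, 0, 0, 0, 0, 0], [-1, 0, 0, 0, 0, 0, 0]]]'

```text
clock: 11.4
position: [0.4007, 0.2844, 0.1753]
eef_rot: [-2.354, -2.08, 0.001]
force: [0.5, 0.3, -0.0]
gripper_width: 0.0855
grip_force: 0.0
```

```bash
python3 -c "
from h import *
go(.401,.2846,.03)
a=cv2.resize(env.camera('top')[120:210,285:385,::-1],(400,360),interpolation=2);b=cv2.resize(env.camera('side')[110:200,140:240,::-1],(400,360),interpolation=2)
cv2.imwrite('pics/d4.png',np.hstack([a,b]))"
```

```text
t 11.4 p [0.4007 0.2844 0.1753] psi -7.09 tilt [-7.e-04 -5.e-04 -1.e+00] w 0.0855 F [ 0.5  0.3 -0. ] need [  0.3   0.4 145.3]
```

View pics/d4.png

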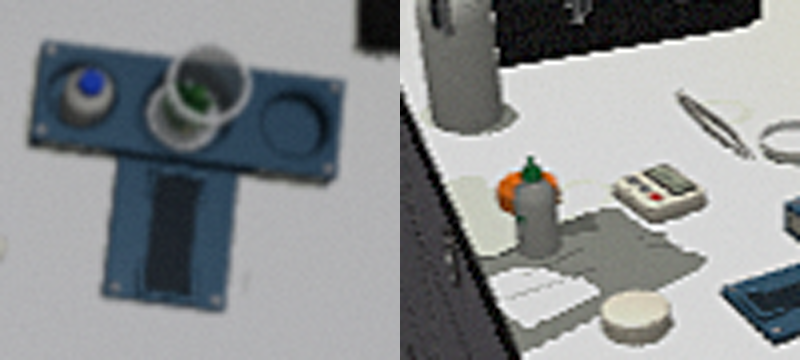

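```bash
python3 -c "
from h import *
for y in(.275,.2847):
  print(y,[((w2px('side',(.401,y,z))-[140,110])*4+[400,0]).round(0) for z in(0,.066,.082)])
print('blue',[((w2px('top',(.648,-.0815,z))-[285,120])*4).round(0) for z in(.074,)])"
```

```text
0.275 [array([540., 253.]), array([531., 179.]), array([529., 160.])]
0.2847 [array([537., 247.]), array([528., 173.]), array([526., 155.])]
blue [array([88., 76.])]
```

d4 shows the blue bottle standing in the left pocket (91,82) and the green bottle below the gripper (538,215), clear of the orange lid. Descend and grip.

>>> drive_tool --rows '[[[-1, -0.7, 0.4, 30, 0, 0, 0], [-1, 0, 0, 30, 0, 0, 0], [-1, 0, 0, 30, 0, 0, 0], [-1, 0, 0, 25, 0, 0, 0], [-1, 0, 0, 17, 0, 0, 0], [-1, 0, 0, 10, 0, 0, 0], [-1, 0, 0, 0, 0, 0, 0], [-1, 0, 0, 0, 0, 0, 0], [-1, 0, 0, 0, 0, 0, 0], [1, 0, 0, 0, 0, 0, 0], [1, 0, 0, 0, 0, 0, 0], [1, 0, 0, 0, 0, 0, 0], [1, 0, 0, 0, 0, 0, 0], [1, 0, 0, 0, 0, 0, 0], [1, 0, 0, 0, 0, 0, 0], [1, 0, 0, 0, 0, 0, 0], [1, 0, 0, 0, 0, 0, 0]]]'

```text
clock: 13.2
position: [0.4008, 0.2849, 0.0343]
eef_rot: [2.353, 2.082, 0.001]
force: [-0.5, -0.2, 5.3]
gripper_width: 0.0308
grip_force: 58.9
```

```bash
python3 -c "
from h import *
go(.6315,-.2205,.18)"
```

```text
t 13.2 p [0.4008 0.2849 0.0343] psi -6.99 tilt [ 6.e-04  4.e-04 -1.e+00] w 0.0308 F [-0.5 -0.2  5.3] need [-473.5  290.6 -145.8]
```

>>> drive_tool --rows '[[[1, 0, 0, -15, 0, 0, 0], [1, 0, 0, -35, 0, 0, 0], [1, 0, 0, -40, 0, 0, 0], [1, 0, 0, -35, 0, 0, 0], [1, 0, 0, -20, 0, 0, 0], [1, -30, 18.4, 0, 0, 0, 0], [1, -30, 18.4, 0, 0, 0, 0], [1, -30, 18.4, 0, 0, 0, 0], [1, -30, 18.4, 0, 0, 0, 0], [1, -30, 18.4, 0, 0, 0, 0], [1, -30, 18.4, 0, 0, 0, 0], [1, -30, 18.4, 0, 0, 0, 0], [1, -30, 18.4, 0, 0, 0, 0], [1, -30, 18.4, 0, 0, 0, 0], [1, -30, 18.4, 0, 0, 0, 0], [1, -30, 18.4, 0, 0, 0, 0], [1, -30, 18.4, 0, 0, 0, 0], [1, -30, 18.4, 0, 0, 0, 0], [1, -30, 18.4, 0, 0, 0, 0], [1, -30, 18.4, 0, 0, 0, 0]]]'

```text
clock: 15.2
position: [0.6198, -0.1969, 0.178]
eef_rot: [-2.352, -2.081, 0.001]
force: [0.8, -0.3, -0.4]
gripper_width: 0.0307
grip_force: 59.7
```

>>> drive_tool --rows '[[[1, -23.5, 14.5, 0, 0, 0, 0], [1, 0, 0, 0, 0, 0, 0], [1, 0, 0, 0, 0, 0, 0], [1, 0, 0, 0, 0, 0, 0], [1, 0, 0, 0, 0, 0, 0], [1, 0, 0, 0, 0, 0, 0]]]'

```text
clock: 15.8
position: [0.6311, -0.2197, 0.179]
eef_rot: [-2.352, -2.083, -0.0]
force: [0.0, 1.0, -0.1]
gripper_width: 0.0307
grip_force: 59.7
```

```bash
python3 -c "
from h import *
go(.6315,-.2205,.041)
crop('side','d5',260,150,120,120,5)"
```

```text
t 15.8 p [ 0.6311 -0.2197  0.179 ] psi -6.93 tilt [ 0.  0. -1.] w 0.0307 F [ 0.   1.  -0.1] need [ -0.7   0.5 138. ]
```

View pics/d5.png

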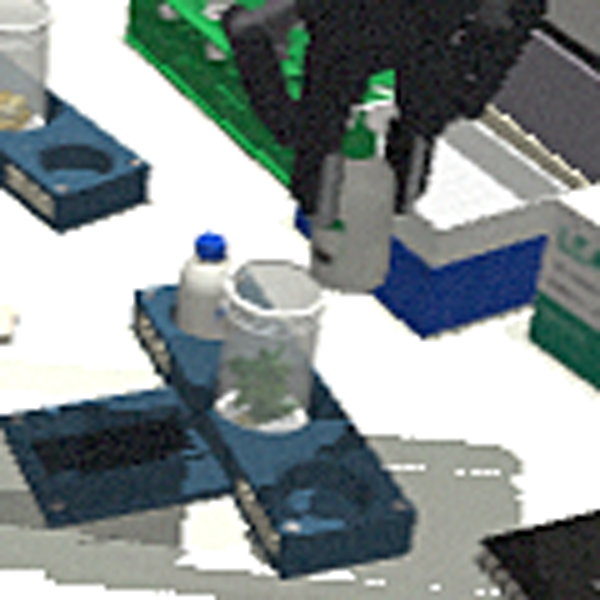

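d5 shows the green bottle held upright (355,220) and the blue bottle standing in its pocket (205,290). Lowering into the right pocket.

>>> drive_tool --rows '[[[1, -0.5, 0.5, 25, 0, 0, 0], [1, 0, 0, 30, 0, 0, 0], [1, 0, 0, 30, 0, 0, 0], [1, 0, 0, 15, 0, 0, 0], [1, 0, 0, 0, 0, 0, 0], [1, 0, 0, 0, 0, 0, 0], [1, 0, 0, 0, 0, 0, 0], [1, 0, 0, 8, 0, 0, 0], [1, 0, 0, 8, 0, 0, 0], [1, 0, 0, 8, 0, 0, 0], [1, 0, 0, 8, 0, 0, 0], [1, 0, 0, 4, 0, 0, 0], [1, 0, 0, 0, 0, 0, 0], [1, 0, 0, 0, 0, 0, 0]]]'

```text
clock: 17.25
position: [0.6315, -0.2213, 0.0426]
eef_rot: [-2.352, -2.081, 0.0]
force: [0.5, 0.4, -0.3]
gripper_width: 0.0306
grip_force: 59.7
```

```bash
python3 -c "
from h import *
go(.6315,-.2205,.041)"
```

```text
t 17.25 p [ 0.6315 -0.2213  0.0426] psi -7.0 tilt [-4.e-04  3.e-04 -1.e+00] w 0.0306 F [ 0.5  0.4 -0.3] need [ 0.7 -0.1  1.6]
```

Release, lift, and move toward the card.

>>> drive_tool --rows '[[[1, 0, 0, 1.5, 0, 0, 0], [1, 0, 0, 0, 0, 0, 0], [-0.3, 0, 0, 0, 0, 0, 0], [-0.3, 0, 0, 0, 0, 0, 0], [-0.3, 0, 0, 0, 0, 0, 0], [-0.3, 0, 0, 0, 0, 0, 0], [-0.3, 0, 0, -20, 0, 0, 0], [-0.3, 0, 0, -40, 0, 0, 0], [-0.3, 0, 0, -40, 0, 0, 0], [-0.3, 0, 0, -40, 0, 0, 0], [-0.3, 0, 0, 0, 0, 0, 0], [-0.3, 0, 0, 0, 0, 0, 0], [-0.3, 0, 0, 0, 0, 0, 0]]]'

```text
clock: 18.55
position: [0.6308, -0.2208, 0.1797]
eef_rot: [-2.351, -2.08, 0.001]
force: [-0.6, 0.3, 0.2]
gripper_width: 0.0556
grip_force: 0.0
```

```bash
python3 -c "
from h import *
go(.4102,-.1591,.1)"
```

```text
t 18.55 p [ 0.6308 -0.2208  0.1797] psi -7.0 tilt [-0.0022  0.0012 -1.    ] w 0.0556 F [-0.6  0.3  0.2] need [  34.3 -226.3   80.3]
```

>>> drive_tool --rows '[[[-0.3, 4.3, -28.3, 0, 0, 0, 0], [-0.3, 4.3, -28.3, 0, 0, 0, 0], [-0.3, 4.3, -28.3, 0, 0, 0, 0], [-0.3, 4.3, -28.3, 0, 0, 0, 0], [-0.3, 4.3, -28.3, 0, 0, 0, 0], [-0.3, 4.3, -28.3, 0, 0, 0, 0], [-0.3, 4.3, -28.3, 0, 0, 0, 0], [-0.3, 4.3, -28.3, 0, 0, 0, 0], [-0.3, 0, 0, 30, 0, 0, -7], [-0.3, 0, 0, 30, 0, 0, -7], [-0.3, 0, 0, 20, 0, 0, -6.2], [-0.3, 0, 0, 0, 0, 0, 0], [-0.3, 0, 0, 0, 0, 0, 0], [-0.3, 0, 0, 0, 0, 0, 0]]]'

```text
clock: 19.95
position: [0.4116, -0.1599, 0.102]
eef_rot: [1.953, 2.46, 0.0]
force: [-0.6, 0.1, 0.2]
gripper_width: 0.0555
grip_force: 0.0
```

```bash
python3 -c "
from h import *
go(.4102,-.1591,.003)
a=cv2.resize(env.camera('top')[130:250,290:400,::-1],(367,400),interpolation=2);b=cv2.resize(env.camera('side')[180:290,180:300,::-1],(436,400),interpolation=2)
cv2.imwrite('pics/d6.png',np.hstack([a,b[:,:433]]))
print(w2px('side',(.4102,-.1591,.005)))"
```

```text
t 19.95 p [ 0.4116 -0.1599  0.102 ] psi 13.09 tilt [ 6.e-04 -5.e-04 -1.e+00] w 0.0555 F [-0.6  0.1  0.2] need [ 1.1 -1.2 99. ]
[225.00591693 260.60611966]
```

View pics/d6.png

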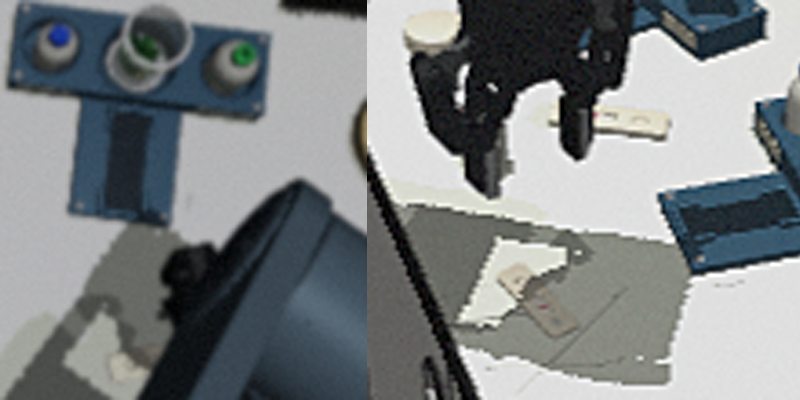

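d6 shows both bottles in their pockets, blue (60,35) left and green (243,52) right. The short card lies below the fingers at (537,299). Descend and pinch it.

>>> drive_tool --rows '[[[-0.3, -0.5, -1.2, 25, 0, 0, 0], [-0.3, 0, 0, 25, 0, 0, 0], [-0.3, 0, 0, 20, 0, 0, 0], [-0.3, 0, 0, 15, 0, 0, 0], [-0.3, 0, 0, 8, 0, 0, 0], [-0.3, 0, 0, 4, 0, 0, 0], [-0.3, 0, 0, 0, 0, 0, 0], [-0.3, 0, 0, 0, 0, 0, 0], [-0.3, 0, 0, 0, 0, 0, 0]]]'

```text
clock: 20.95
position: [0.4107, -0.1608, 0.0051]
eef_rot: [1.95, 2.461, 0.0]
force: [-0.0, 0.0, -0.1]
gripper_width: 0.0559
grip_force: 0.0
```

```bash
python3 -c "
from h import *
go(.4102,-.1605,.003)"
```

```text
t 20.95 p [ 0.4107 -0.1608  0.0051] psi 13.21 tilt [ 0.0013 -0.001  -1.    ] w 0.0559 F [-0.   0.  -0.1] need [ 0.4 -0.4  2.1]
```

>>> drive_tool --rows '[[[1, 0, -0.4, 2.5, 0, 0, 0], [1, 0, 0, 0, 0, 0, 0], [1, 0, 0, 0, 0, 0, 0], [1, 0, 0, 0, 0, 0, 0], [1, 0, 0, 0, 0, 0, 0], [1, 0, 0, 0, 0, 0, 0], [1, 0, 0, 0, 0, 0, 0], [1, 0, 0, 0, 0, 0, 0]]]'

```text
clock: 21.75
position: [0.4097, -0.1605, 0.0021]
eef_rot: [1.951, 2.462, -0.0]
force: [-2.2, 1.3, 5.2]
gripper_width: 0.0182
grip_force: 58.6
```

```bash
python3 -c "
from h import *
go(.4102,-.1605,.003)"
```

```text
t 21.75 p [ 0.4097 -0.1605  0.0021] psi 13.21 tilt [-0. -0. -1.] w 0.0182 F [-2.2  1.3  5.2] need [-0.1  0.4 -0.9]
```

The card is gripped: it reads 18 mm, and the opening has read about 3 mm under size on every grasp. Lift, then turn the card's length onto the station's x.

>>> drive_tool --rows '[[[1, 0, 0, -15, 0, 0, 0], [1, 0, 0, -30, 0, 0, 0], [1, 0, 0, -35, 0, 0, 0], [1, 0, 0, -30, 0, 0, 0], [1, 0, 0, 0, 0, 0, -7.8], [1, 0, 0, 0, 0, 0, -7.8], [1, 0, 0, 0, 0, 0, -7.8], [1, 0, 0, 0, 0, 0, -7.8], [1, 0, 0, 0, 0, 0, -7.8], [1, 0, 0, 0, 0, 0, -7.8], [1, 0, 0, 0, 0, 0, -7.8], [1, 0, 0, 0, 0, 0, -7.8], [1, 0, 0, 0, 0, 0, -7.7], [1, 0, 0, 0, 0, 0, 0]]]'

```text
clock: 23.15
position: [0.4096, -0.1604, 0.1117]
eef_rot: [-0.182, -3.136, -0.0]
force: [-0.1, 0.5, -0.7]
gripper_width: 0.0183
grip_force: 58.7
```

```bash
python3 -c "
from h import *
go(.561,-.1425,.1)"
```

```text
t 23.15 p [ 0.4096 -0.1604  0.1117] psi 83.37 tilt [-1.e-04  1.e-04 -1.e+00] w 0.0183 F [-0.1  0.5 -0.7] need [-148.4   35.2   11.7]
```

>>> drive_tool --rows '[[[1, -21.2, 5, 0, 0, 0, 0], [1, -21.2, 5, 0, 0, 0, 0], [1, -21.2, 5, 0, 0, 0, 0], [1, -21.2, 5, 0, 0, 0, 0], [1, -21.2, 5, 0, 0, 0, 0], [1, -21.2, 5, 0, 0, 0, 0], [1, -21.2, 5.2, 10, 0, 0, 0], [1, 0, 0, 30, 0, 0, 0], [1, 0, 0, 20, 0, 0, 0], [1, 0, 0, 0, 0, 0, 0], [1, 0, 0, 0, 0, 0, 0], [1, 0, 0, 0, 0, 0, 0], [1, 0, 0, 0, 0, 0, 0]]]'

```text
clock: 24.45
position: [0.5622, -0.1433, 0.0534]
eef_rot: [0.185, 3.134, -0.002]
force: [0.1, -0.2, -0.8]
gripper_width: 0.0178
grip_force: 58.7
```

```bash
python3 -c "
from h import *
go(.561,-.1425,.011)
crop('side','d7',250,190,90,90,6)
for p in((.5606,-.142,.008),(.561,-.1425,.044)): print(((w2px('side',p)-[250,190]+.5)*6-.5).round(0))"
```

```text
t 24.45 p [ 0.5622 -0.1433  0.0534] psi 83.26 tilt [ 0.0025 -0.0012 -1.    ] w 0.0178 F [ 0.1 -0.2 -0.8] need [ 1.4  0.7 42.4]
[182. 296.]
[189. 228.]
```

View pics/d7.png

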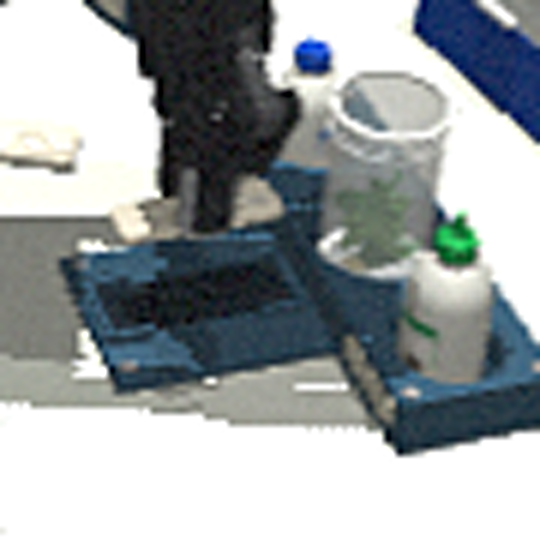

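Checking the side calibration against the stem corners and pocket rims in d7.

```bash
python3 -c "
from h import *
o=np.array([.640,-.1515]);c,s=np.cos(-.118),np.sin(-.118);R=np.array([[c,-s],[s,c]])
P=lambda x,y,z:((w2px('side',[*(o+R@[x,y]),z])-[250,190]+.5)*6-.5).round(0)
for n,q in(('stem L',(-.126,.04,.008)),('stem R',(-.126,-.04,.008)),('bar nearR bottom',(-.033,-.099,0)),('bar nearR top',(-.033,-.099,.026)),('nest end',(-.119,0,.008)),('nest end+',(-.041,0,.008)),('nest -y edge mid',(-.08,-.015,.008)),('card ends',(-.114,0,.013)),('',(-.046,0,.013))):print(n,P(*q))
p=env.observe()['position']
for d in(-.034,.034):print('held card end',((w2px('side',[p[0]+d*c,p[1]+d*s,p[2]+.002])-[250,190]+.5)*6-.5).round(0))"
```

```text
stem L [ 46. 255.]
stem R [107. 381.]
bar nearR bottom [385. 453.]
bar nearR top [392. 403.]
nest end [ 92. 313.]
nest end+ [271. 280.]
nest -y edge mid [195. 320.]
card ends [104. 302.]
 [260. 272.]
held card end [113. 221.]
held card end [273. 193.]
```

The side view suggests the station is 2–4 mm further out in x than the top estimate, so I'll aim at (0.5635, -0.1435).

>>> drive_tool --rows '[[[1, -1.5, 0, 10, 0, 0, 0], [1, 0, 0, 10, 0, 0, 0], [1, 0, 0, 8, 0, 0, 0], [1, 0, 0, 0, 0, 0, 0], [1, 0, 0, 0, 0, 0, 0], [1, 0, 0, 0, 0, 0, 0]]]'

```text
clock: 25.1
position: [0.5628, -0.1431, 0.0239]
eef_rot: [0.184, 3.136, -0.0]
force: [0.6, 0.0, 0.4]
gripper_width: 0.0177
grip_force: 58.7
```

```bash
python3 -c "
from h import *
go(.5635,-.1435,.011)
crop('side','d8',250,205,70,60,10)"
```

```text
t 25.1 p [ 0.5628 -0.1431  0.0239] psi 83.3 tilt [ 2.e-04 -1.e-04 -1.e+00] w 0.0177 F [0.6 0.  0.4] need [-0.7 -0.4 12.9]
```

View pics/d8.png

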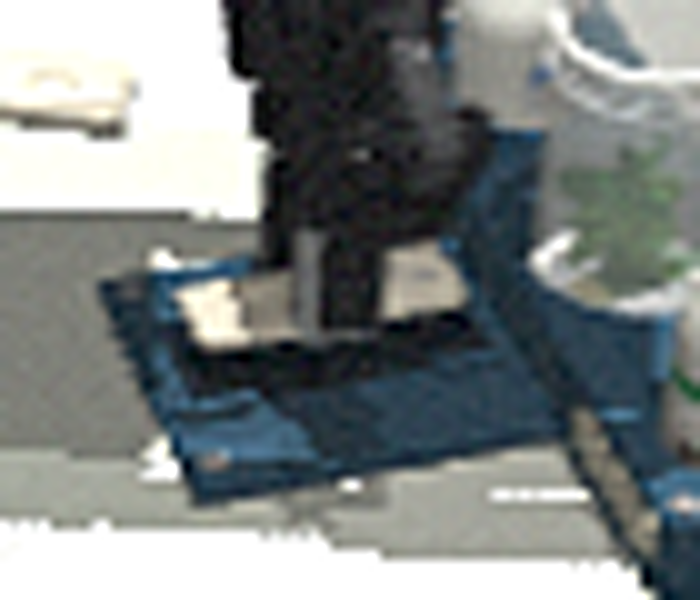

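```bash
python3 -c "
from h import *
p=env.observe()['position'];c,s=np.cos(-.117),np.sin(-.117)
def Q(x,y,z,o=p):return ((w2px('side',[o[0]+c*x-s*y,o[1]+s*x+c*y,z])-[250,205]+.5)*10-.5).round(0)
for z in(.0218,.008):print('card z',z,'front corners',Q(-.034,-.0105,z),Q(.034,-.0105,z),'back top',Q(-.034,.0105,z+.005),Q(.034,.0105,z+.005))
o=(.5615,-.143);print('nest front',Q(-.039,-.015,.008,o),Q(.039,-.015,.008,o),'back',Q(-.039,.015,.008,o),Q(.039,.015,.008,o))
crop('top','d9',300,165,70,60,10)"
```

```text
card z 0.0218 front corners [200. 353.] [463. 303.] back top [173. 283.] [433. 235.]
card z 0.008 front corners [198. 396.] [459. 347.] back top [171. 326.] [429. 278.]
nest front [178. 413.] [480. 356.] back [140. 335.] [434. 280.]
```

View pics/d9.png

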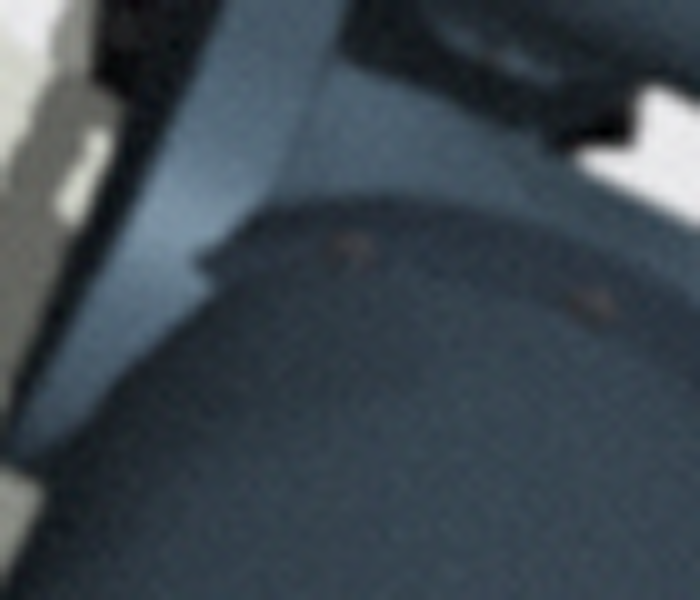

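d8: held-card corners (205,350) and (470,305) match the projection within 1–2 mm. The stem corners put the nest about 2–4 mm further out in x. I'll nudge the card, then lower it.

>>> drive_tool --rows '[[[1, -1.6, 1, 0, 0, 0, 0], [1, 0, 0, 4, 0, 0, 0], [1, 0, 0, 4, 0, 0, 0], [1, 0, 0, 3, 0, 0, 0], [1, 0, 0, 1.5, 0, 0, 0], [1, 0, 0, 0, 0, 0, 0], [1, 0, 0, 0, 0, 0, 0]]]'

```text
clock: 25.9
position: [0.5644, -0.1422, 0.0113]
eef_rot: [-0.183, -3.136, 0.0]
force: [-0.8, -0.7, 1.2]
gripper_width: 0.0181
grip_force: 58.7
```

```bash
python3 -c "
from h import *
go(.5645,-.1422,.0105)"
```

```text
t 25.9 p [ 0.5644 -0.1422  0.0113] psi 83.3 tilt [-0.  0. -1.] w 0.0181 F [-0.8 -0.7  1.2] need [-0.1  0.   0.8]
```

>>> drive_tool --rows '[[[1, 0, 0, 0.6, 0, 0, 0], [1, 0, 0, 0, 0, 0, 0], [-0.1, 0, 0, 0, 0, 0, 0], [-0.1, 0, 0, 0, 0, 0, 0], [-0.1, 0, 0, 0, 0, 0, 0], [-0.1, 0, 0, 0, 0, 0, 0], [-0.1, 0, 0, -20, 0, 0, 0], [-0.1, 0, 0, -40, 0, 0, 0], [-0.1, 0, 0, -40, 0, 0, 0], [-0.1, 0, 0, -40, 0, 0, 0], [-1, 0, 0, -30, 0, 0, 0], [-1, 0, 0, 0, 0, 0, 0], [-1, 0, 0, 0, 0, 0, 0]]]'

```text
clock: 27.2
position: [0.5646, -0.1422, 0.1813]
eef_rot: [0.183, 3.135, -0.001]
force: [-0.3, 0.5, 0.2]
gripper_width: 0.0847
grip_force: 0.0
```

```bash
python3 -c "
from h import *
go(.4398,.1500,.18)"
```

```text
t 27.2 p [ 0.5646 -0.1422  0.1813] psi 83.31 tilt [ 1.4e-03 -7.0e-04 -1.0e+00] w 0.0847 F [-0.3  0.5  0.2] need [158.  275.7   0.9]
```

Before moving I'll fit the lid and the yellow cup's rim in both cameras by projected-circle gradient.

```bash
cat > fit.py <<'E'
from h import *
def fit(n,c,z,r,im):
    g=cv2.GaussianBlur(im,(0,0),.8).astype(np.float32);L=cv2.cvtColor(g,cv2.COLOR_RGB2GRAY)
    G=np.hypot(cv2.Sobel(L,cv2.CV_32F,1,0),cv2.Sobel(L,cv2.CV_32F,0,1))
    t=np.linspace(0,2*np.pi,72,endpoint=False);best=[]
    for dx in np.arange(-.012,.0121,.001):
        for dy in np.arange(-.016,.0161,.001):
            uv=np.array([w2px(n,(c[0]+dx+r*np.cos(a),c[1]+dy+r*np.sin(a),z)) for a in t],np.float32)
            s=np.minimum(cv2.remap(G,uv[:,:1],uv[:,1:],1),150).mean();best.append((s,c[0]+dx,c[1]+dy))
    b=np.array(sorted(best)[-6:]);print(n,b[-1].round(4),"mean6",b.mean(0).round(4))
E
python3 - <<'E'
from fit import *
for n in("top","side"):
    im=env.camera(n)
    for k,c,z,r in(("lid",(.44,.148),.017,.026),("cupy",(.638,.146),.093,.025),("cupg",(.640,-.152),.093,.025)):
        print(k,end=" ");fit(n,c,z,r,im)
E
```

```text
lid Traceback (most recent call last):
  File "<stdin>", line 5, in <module>
  File "fit.py", line 8, in fit
    uv=np.array([w2px(n,(c[0]+dx+r*np.cos(a),c[1]+dy+r*np.sin(a),z)) for a in t],np.float32)
                 ~~~~^^^^^^^^^^^^^^^^^^^^^^^^^^^^^^^^^^^^^^^^^^^^^^^
  File "h.py", line 8, in w2px
    m=env.camera_model(n);T=m["world_from_camera"]
ValueError: time passes only in moves, steps and waits
```

```bash
sed -i '3i from functools import lru_cache\ncm=lru_cache(env.camera_model)' h.py; sed -i 's/m=env.camera_model(n)/m=cm(n)/' h.py
python3 - <<'E'
from fit import *
for n in("top","side"):
    im=env.camera(n)
    for k,c,z,r in(("lid",(.44,.148),.017,.026),("cupy",(.638,.146),.093,.025),("cupg",(.640,-.152),.093,.025)):
        print(k,end=" ");fit(n,c,z,r,im)
E
```

```text
lid top [62.1363  0.438   0.148 ] mean6 [61.2719  0.439   0.1478]
cupy top [107.6597   0.637    0.148 ] mean6 [107.0089   0.6365   0.148 ]
cupg top [84.6713  0.638  -0.148 ] mean6 [84.4561  0.6385 -0.147 ]
lid side [105.6653   0.435    0.132 ] mean6 [104.0415   0.4355   0.132 ]
cupy side [131.5191   0.64     0.143 ] mean6 [130.5466   0.6395   0.143 ]
cupg side [132.9658   0.639   -0.155 ] mean6 [132.2855   0.639   -0.1558]
```

```bash
python3 - <<'E'
from fit import *
# silhouette (hull) fit of the lid
def hull(n,x,y,r,h):
    t=np.linspace(0,2*np.pi,60);p=np.array([w2px(n,(x+r*np.cos(a),y+r*np.sin(a),z)) for a in t for z in(0,h)],np.float32)
    H=cv2.convexHull(p)[:,0];H=np.vstack([H,H[:1]]);d=np.r_[0,np.cumsum(np.linalg.norm(np.diff(H,axis=0),axis=1))]
    s=np.linspace(0,d[-1],80);return np.stack([np.interp(s,d,H[:,0]),np.interp(s,d,H[:,1])],1).astype(np.float32)
for n in("top","side"):
    L=cv2.cvtColor(cv2.GaussianBlur(env.camera(n),(0,0),.8).astype(np.float32),cv2.COLOR_RGB2GRAY)
    G=np.hypot(cv2.Sobel(L,cv2.CV_32F,1,0),cv2.Sobel(L,cv2.CV_32F,0,1));b=[]
    for x in np.arange(.43,.45,.001):
        for y in np.arange(.13,.16,.001):
            q=hull(n,x,y,.026,.017);b.append((np.minimum(cv2.remap(G,q[:,:1],q[:,1:],1),120).mean(),x,y))
    b=np.array(sorted(b)[-8:]);print(n,b[-1].round(4),b.mean(0).round(4))
E
```

```text
top [60.959  0.44   0.148] [60.0474  0.4405  0.1485]
side [85.0921  0.441   0.143 ] [84.8236  0.4404  0.1443]
```

The two views agree on the lid at (0.4403, 0.146) and the yellow cup at (0.638, 0.146). Going to the lid.

>>> drive_tool --rows '[[[-1, 15.7, 27.2, 0, 0, 0, 0], [-1, 15.7, 27.2, 0, 0, 0, 0], [-1, 15.7, 27.2, 0, 0, 0, 0], [-1, 15.7, 27.2, 0, 0, 0, 0], [-1, 15.7, 27.2, 0, 0, 0, 0], [-1, 15.7, 27.2, 0, 0, 0, 0], [-1, 15.7, 27.2, 0, 0, 0, 0], [-1, 15.7, 27.2, 0, 0, 0, 0], [-1, 15.7, 27.2, 0, 0, 0, 0], [-1, 15.7, 27.2, 0, 0, 0, 0], [-1, 0, 0, 40, 0, 0, 0], [-1, 0, 0, 40, 0, 0, 0], [-1, 0, 0, 30, 0, 0, 0], [-1, 0, 0, 25, 0, 0, 0], [-1, 0, 0, 15, 0, 0, 0], [-1, 0, 0, 0, 0, 0, 0], [-1, 0, 0, 0, 0, 0, 0], [-1, 0, 0, 0, 0, 0, 0]]]'

```text
clock: 29.25
position: [0.4409, 0.1463, 0.0315]
eef_rot: [0.183, 3.135, 0.0]
force: [-0.5, 0.4, 0.4]
gripper_width: 0.0854
grip_force: 0.0
```

```bash
python3 -c "
from h import *
go(.4403,.146,.005)"
```

```text
t 29.25 p [0.4409 0.1463 0.0315] psi 83.31 tilt [ 1.4e-03  1.0e-04 -1.0e+00] w 0.0854 F [-0.5  0.4  0.4] need [ 0.6 -0.4 26.5]
```

>>> drive_tool --rows '[[[-1, 0.5, -0.4, 10, 0, 0, 0], [-1, 0, 0, 10, 0, 0, 0], [-1, 0, 0, 7, 0, 0, 0], [-1, 0, 0, 0, 0, 0, 0], [-1, 0, 0, 0, 0, 0, 0], [-1, 0, 0, 0, 0, 0, 0], [1, 0, 0, 0, 0, 0, 0], [1, 0, 0, 0, 0, 0, 0], [1, 0, 0, 0, 0, 0, 0], [1, 0, 0, 0, 0, 0, 0], [1, 0, 0, 0, 0, 0, 0], [1, 0, 0, 0, 0, 0, 0], [1, 0, 0, 0, 0, 0, 0]]]'

```text
clock: 30.55
position: [0.44, 0.146, 0.0045]
eef_rot: [0.183, 3.136, -0.0]
force: [-1.6, -0.8, 8.9]
gripper_width: 0.0492
grip_force: 60.6
```

```bash
python3 -c "
from h import *
go(.638,.146,.14)"
```

```text
t 30.55 p [0.44   0.146  0.0045] psi 83.32 tilt [ 7.e-04 -1.e-04 -1.e+00] w 0.0492 F [-1.6 -0.8  8.9] need [-196.7   23.  -135.3]
```

Gripped at 49 mm. Lift and carry above the cup.

>>> drive_tool --rows '[[[1, 0, 0, -10, 0, 0, 0], [1, 0, 0, -30, 0, 0, 0], [1, 0, 0, -40, 0, 0, 0], [1, 0, 0, -40, 0, 0, 0], [1, 0, 0, -16, 0, 0, 0], [1, -19.7, 2.3, 0, 0, 0, 0], [1, -19.7, 2.3, 0, 0, 0, 0], [1, -19.7, 2.3, 0, 0, 0, 0], [1, -19.7, 2.3, 0, 0, 0, 0], [1, -19.7, 2.3, 0, 0, 0, 0], [1, -19.7, 2.3, 0, 0, 0, 0], [1, -19.7, 2.3, 0, 0, 0, 0], [1, -19.7, 2.3, 0, 0, 0, 0], [1, -19.7, 2.3, 0, 0, 0, 0], [1, -19.7, 2.3, 0, 0, 0, 0], [1, 0, 0, 0, 0, 0, 0], [1, 0, 0, 0, 0, 0, 0], [1, 0, 0, 0, 0, 0, 0], [1, 0, 0, 0, 0, 0, 0]]]'

```text
clock: 32.45
position: [0.637, 0.146, 0.1398]
eef_rot: [-0.183, -3.136, 0.0]
force: [0.1, 0.7, -0.3]
gripper_width: 0.049
grip_force: 62.0
```

```bash
python3 -c "
from fit import *
go(.638,.146,.0985)
im=env.camera('side')
fit('side',(.638,.144),.093,.025,im)
p=env.observe()['position']; fit('side',p[:2],p[2]-.0045+.001,.026,im)
cv2.imwrite('pics/e1.png',cv2.resize(im[110:200,205:305,::-1],(800,720)[:2],interpolation=2)[:600])"
```

```text
t 32.45 p [0.637  0.146  0.1398] psi 83.33 tilt [-5.e-04 -0.e+00 -1.e+00] w 0.049 F [ 0.1  0.7 -0.3] need [-1.   0.1 41.3]
side [131.2122   0.64     0.143 ] mean6 [130.3344   0.6395   0.143 ]
side [130.3596   0.6332   0.139 ] mean6 [130.28     0.6334   0.1405]
```

View pics/e1.png

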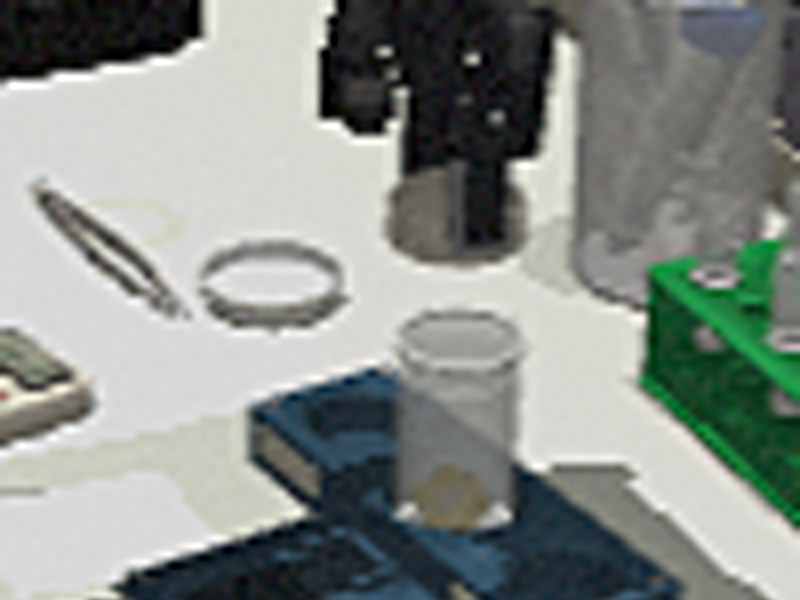

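e1 shows the held lid at (456,215), bottom edge at 263, above the cup rim centred at (461,341). I'll settle the remaining offset with a silhouette fit of the held lid against the cup.

```bash
cat > hf.py <<'E'
from h import *
def hull(n,x,y,parts):
    t=np.linspace(0,2*np.pi,48);p=np.array([w2px(n,(x+r*np.cos(a),y+r*np.sin(a),z)) for a in t for r,z in parts],np.float32)
    H=cv2.convexHull(p)[:,0];H=np.vstack([H,H[:1]]);d=np.r_[0,np.cumsum(np.linalg.norm(np.diff(H,axis=0),axis=1))]
    s=np.linspace(0,d[-1],100);return np.stack([np.interp(s,d,H[:,0]),np.interp(s,d,H[:,1])],1).astype(np.float32)
def hfit(n,c,parts,im,keep,R=.010):
    L=cv2.cvtColor(cv2.GaussianBlur(im,(0,0),.7).astype(np.float32),cv2.COLOR_RGB2GRAY)
    G=np.hypot(cv2.Sobel(L,cv2.CV_32F,1,0),cv2.Sobel(L,cv2.CV_32F,0,1));b=[]
    for dx in np.arange(-R,R+1e-4,.001):
        for dy in np.arange(-R,R+1e-4,.001):
            q=hull(n,c[0]+dx,c[1]+dy,parts)
            if keep=="low": q=q[q[:,1]>(q[:,1].min()+q[:,1].max())/2]
            if keep=="high": q=q[q[:,1]<q[:,1].min()*.7+q[:,1].max()*.3]
            b.append((np.minimum(cv2.remap(G,q[:,:1],q[:,1:],1),150).mean(),c[0]+dx,c[1]+dy))
    b=np.array(sorted(b)[-8:]);print(n,keep,b[-1].round(4),"mean",b.mean(0).round(4),"sd",b.std(0)[1:].round(4))
E
python3 - <<'E'
from hf import *
im=env.camera("side");p=env.observe()["position"];z=p[2]-.0045
print("lid");[hfit("side",p[:2],((.026,z),(.026,z+.017)),im,k) for k in("low",)]
print("cup");hfit("side",(.638,.145),((.025,.093),(.025,.03)),im,"high")
im=env.camera("top")
print("cup top");hfit("top",(.638,.148),((.025,.093),(.025,.03)),im,"all")
E
```

```text
lid
side low [150.       0.6424   0.151 ] mean [150.       0.6418   0.15  ] sd [0.0005 0.0012]
cup
side high [1.46479e+02 6.38000e-01 1.41000e-01] mean [1.459866e+02 6.390000e-01 1.417000e-01] sd [0.0007 0.0014]
cup top
top all [44.5011  0.632   0.138 ] mean [43.9384  0.6326  0.1384] sd [0.0013 0.0005]
```

>>> drive_tool --rows '[[[1, -1, 0, 15, 0, 0, 0], [1, 0, 0, 15, 0, 0, 0], [1, 0, 0, 4, 0, 0, 0], [1, 0, 0, 0, 0, 0, 0], [1, 0, 0, 0, 0, 0, 0], [1, 0, 0, 0, 0, 0, 0]]]'

```text
clock: 33.2
position: [0.6394, 0.1457, 0.1062]
eef_rot: [0.183, 3.135, 0.0]
force: [0.6, 0.2, -0.1]
gripper_width: 0.0493
grip_force: 62.0
```

```bash
sed -i 's/,150).mean/,500).mean/' hf.py; python3 - <<'E'
from hf import *
go(.638,.146,.0985)
im=env.camera("side");p=env.observe()["position"];z=p[2]-.0045
for k in("low","all"):print("lid",end=" ");hfit("side",p[:2],((.026,z),(.026,z+.017)),im,k)
# column edges: lid rows and cup-body rows, left/right edge by strongest gradient
L=cv2.GaussianBlur(cv2.cvtColor(im,cv2.COLOR_RGB2GRAY).astype(np.float32),(0,0),.7)
def edges(zz,r):
    c=w2px("side",(p[0],p[1],zz));v=int(round(c[1]));g=np.abs(np.gradient(L[v-1:v+2].mean(0)))
    o=[]
    for a in(-1,1):
        u0=c[0]+a*r;s=np.arange(int(u0)-4,int(u0)+6);w=g[s]**2;o.append((w*s).sum()/w.sum())
    print(round(zz,3),"row",v,"edges",np.round(o,2),"mid",round(sum(o)/2,2),"pred",c[0].round(2),"halfw",round((o[1]-o[0])/2,2))
for zz in(z+.006,z+.009):edges(zz,9)
for zz in(.085,.075,.065,.055):edges(zz,8)
E
```

```text
t 33.2 p [0.6394 0.1457 0.1062] psi 83.31 tilt [ 0.001  0.    -1.   ] w 0.0493 F [ 0.6  0.2 -0.1] need [1.4 0.1 7.7]
lid side low [2.873768e+02 6.404000e-01 1.467000e-01] mean [2.839934e+02 6.403000e-01 1.465000e-01] sd [0.0008 0.001 ]
lid side all [2.596817e+02 6.394000e-01 1.447000e-01] mean [2.568597e+02 6.394000e-01 1.442000e-01] sd [0.0007 0.0011]
0.108 row 147 edges [252.43 269.66] mid 261.05 pred 261.69 halfw 8.61
0.111 row 146 edges [252.69 269.67] mid 261.18 pred 261.72 halfw 8.49
0.085 row 154 edges [253.98 269.73] mid 261.86 pred 261.48 halfw 7.87
0.075 row 157 edges [252.66 269.43] mid 261.05 pred 261.38 halfw 8.39
0.065 row 160 edges [254.57 269.29] mid 261.93 pred 261.29 halfw 7.36
0.055 row 163 edges [254.39 269.25] mid 261.82 pred 261.2 halfw 7.43
```

The side view reads the held lid at the TCP within 1 mm and puts the cup about 2 mm lower in y. I'll aim at (0.6395, 0.144).

>>> drive_tool --rows '[[[1, 0, -1.7, 3, 0, 0, 0], [1, 0, 0, 0, 0, 0, 0], [1, 0, 0, 0, 0, 0, 0], [1, 0, 0, 0, 0, 0, 0], [1, 0, 0, 0, 0, 0, 0], [1, 0, 0, 0, 0, 0, 0]]]'

```text
clock: 33.85
position: [0.6388, 0.1441, 0.1027]
eef_rot: [0.183, 3.136, -0.0]
force: [-0.2, 0.6, 0.5]
gripper_width: 0.0492
grip_force: 62.0
```

```bash
python3 -c "
from h import *
go(.6395,.144,.0975)"
```

```text
t 33.85 p [0.6388 0.1441 0.1027] psi 83.31 tilt [ 1.e-04 -0.e+00 -1.e+00] w 0.0492 F [-0.2  0.6  0.5] need [-0.7  0.   5.2]
```

Lower in 1 mm steps and watch the force.

>>> drive_tool --rows '[[[1, -0.7, 0, 2, 0, 0, 0], [1, 0, 0, 1, 0, 0, 0], [1, 0, 0, 1, 0, 0, 0], [1, 0, 0, 0.5, 0, 0, 0], [1, 0, 0, 0, 0, 0, 0], [1, 0, 0, 0, 0, 0, 0]]]'

```text
clock: 34.45
position: [0.6394, 0.1439, 0.0982]
eef_rot: [0.183, 3.136, -0.0]
force: [-0.7, 0.8, -0.4]
gripper_width: 0.0496
grip_force: 62.0
```

```bash
python3 -c "
from h import *
go(.6395,.144,.0975)"
```

```text
t 34.45 p [0.6394 0.1439 0.0982] psi 83.31 tilt [ 0. -0. -1.] w 0.0496 F [-0.7  0.8 -0.4] need [-0.1  0.1  0.7]
```

>>> drive_tool --rows '[[[1, 0, 0, 0.6, 0, 0, 0], [1, 0, 0, 0, 0, 0, 0], [1, 0, 0, 0, 0, 0, 0], [-1, 0, 0, 0, 0, 0, 0], [-1, 0, 0, 0, 0, 0, 0], [-1, 0, 0, 0, 0, 0, 0], [-1, 0, 0, 0, 0, 0, 0], [-1, 0, 0, 0, 0, 0, 0], [-1, 0, 0, -10, 0, 0, 0], [-1, 0, 0, -30, 0, 0, 0], [-1, 0, 0, -40, 0, 0, 0], [-1, 0, 0, -40, 0, 0, 0], [-1, 30, 0, 0, 0, 0, 0], [-1, 40, 0, 0, 0, 0, 0], [-1, 40, 0, 0, 0, 0, 0], [-1, 40, 0, 0, 0, 0, 0], [-1, 40, 0, 0, 0, 0, 0], [-1, 40, 0, 0, 0, 0, 0], [-1, 0, 0, 0, 0, 0, 0]]]'

```text
clock: 36.35
position: [0.4067, 0.1715, 0.2176]
eef_rot: [-0.18, -3.135, -0.0]
force: [0.9, 0.6, -0.2]
gripper_width: 0.0852
grip_force: 0.0
```

>>> drive_tool --rows '[[[-1, 0, 40, 0, 0, 0, 0], [-1, 0, 40, 0, 0, 0, 0], [-1, 0, 40, 0, 0, 0, 0], [-1, 0, 40, 0, 0, 0, 0], [-1, 0, 40, 0, 0, 0, 0], [-1, 0, 40, 0, 0, 0, 0], [-1, 0, 0, 0, 0, 0, 0], [-1, 0, 0, 0, 0, 0, 0]]]'

```text
clock: 37.15
position: [0.4392, 0.4098, 0.2176]
eef_rot: [0.181, 3.136, -0.001]
force: [-0.0, -0.4, -0.2]
gripper_width: 0.0851
grip_force: 0.0
```

```bash
python3 - <<'E'
from hf import *
from fit import fit
go(.4,.4)
a=env.camera("top");b=env.camera("side")
for n,im in(("top",a),("side",b)):
    print("lid",end=" ");fit(n,(.6395,.145),.110,.026,im)
    print("sil",end=" ");hfit(n,(.6395,.145),((.026,.093),(.026,.110)),im,"all")
# card in nest: top view brightness along station axes (cream pixels)
hsv=cv2.cvtColor(a,cv2.COLOR_RGB2GRAY)[165:205,310:350];m=(hsv>150).astype(np.uint8)
k,l,s,c=cv2.connectedComponentsWithStats(m)
o=np.array([.5645,-.1422]);cs,sn=np.cos(-.117),np.sin(-.117)
for i in range(1,k):
    if 100<s[i,4]<400:
        r=cv2.minAreaRect(np.argwhere(l==i)[:,::-1].astype(np.float32)+[310,165] if 0 else (np.argwhere(l==i)[:,::-1]+np.array([310,165])).astype(np.float32))
        print("card",px2w("top",*r[0],.013).round(4),r[1],r[2],s[i,4])
print("nest pred",w2px("top",(.5635,-.1425,.008)))
E
```

```text
t 37.15 p [0.4392 0.4098 0.2176] psi 83.4 tilt [ 1.e-04 -4.e-04 -1.e+00] w 0.0851 F [-0.  -0.4 -0.2] need [ 37.8 -14.2   0. ]
lid top [93.9258  0.6385  0.145 ] mean6 [93.31    0.6385  0.1455]
sil top all [103.1358   0.6425   0.147 ] mean [101.1216   0.6424   0.1469] sd [0.0008 0.0008]
lid side [93.5147  0.6345  0.133 ] mean6 [92.7371  0.6348  0.1338]
sil side all [126.6822   0.6375   0.138 ] mean [125.1445   0.6381   0.139 ] sd [0.0007 0.0012]
card [ 0.5619 -0.1405  0.013 ] (6.54182767868042, 24.176319122314453) 5.440331935882568 143
nest pred [327.5263993  177.70375737]
```

The lid reads on the cup in both views. I'm out of picture views, so I'll check the card's margins and the lid/cup alignment with intensity profiles.

```bash
python3 - <<'E'
from h import *
a=env.camera("top");b=env.camera("side")
o=np.array([.5635,-.1425]);c,s=np.cos(-.117),np.sin(-.117)
def prof(n,im,axis,rng,z,off=0):
    G=cv2.cvtColor(im,cv2.COLOR_RGB2GRAY).astype(np.float32);out=[]
    for t in rng:
        x,y=(t,off) if axis=="x" else (off,t)
        u,v=w2px(n,(o[0]+c*x-s*y,o[1]+s*x+c*y,z));out.append(int(cv2.getRectSubPix(G,(1,1),(float(u),float(v)))[0,0]))
    print(n,axis,off,out)
r=np.arange(-.054,.0541,.003)
print((r*1e3).astype(int).tolist())
for n,im in(("top",a),("side",b)):
    for off in(-.006,0,.006):prof(n,im,"x",r,.010,off)
q=np.arange(-.03,.0301,.002);print((q*1e3).round().astype(int).tolist())
for n,im in(("top",a),("side",b)):
    for off in(-.025,0,.025):prof(n,im,"y",q,.010,off)
L=cv2.GaussianBlur(cv2.cvtColor(b,cv2.COLOR_RGB2GRAY).astype(np.float32),(0,0),.6)
for z in(.107,.101,.097,.085,.078,.070,.060,.05):
    u,v=w2px("side",(.6395,.144,z));print(z,int(v),round(u,1),L[int(round(v)),250:275].astype(int).tolist())
E
```

```text
[-54, -51, -47, -44, -41, -38, -35, -32, -29, -26, -23, -20, -17, -14, -11, -8, -5, -2, 0, 3, 6, 9, 12, 15, 18, 21, 24, 27, 30, 33, 36, 39, 42, 45, 48, 51, 54]
top x -0.006 [166, 148, 98, 61, 52, 48, 72, 132, 163, 162, 163, 159, 158, 158, 157, 157, 159, 162, 160, 158, 155, 155, 156, 157, 160, 159, 162, 164, 153, 111, 56, 47, 49, 39, 28, 41, 67]
top x 0 [167, 155, 107, 53, 46, 51, 89, 148, 167, 164, 153, 149, 149, 152, 164, 164, 162, 158, 159, 156, 145, 137, 146, 152, 161, 166, 163, 161, 157, 121, 55, 41, 54, 38, 26, 41, 72]
top x 0.006 [167, 154, 106, 65, 63, 48, 78, 138, 166, 169, 165, 159, 157, 161, 169, 169, 165, 160, 161, 161, 159, 158, 160, 163, 166, 168, 168, 167, 164, 125, 61, 53, 57, 35, 26, 37, 55]
side x -0.006 [214, 219, 137, 49, 59, 71, 32, 105, 199, 218, 209, 213, 223, 220, 212, 209, 216, 221, 221, 213, 210, 221, 221, 211, 202, 212, 224, 217, 212, 205, 131, 40, 67, 71, 38, 36, 41]
side x 0 [216, 208, 101, 56, 66, 71, 37, 104, 199, 213, 212, 202, 195, 206, 181, 201, 208, 212, 216, 214, 198, 182, 202, 198, 174, 205, 205, 186, 179, 209, 164, 27, 66, 71, 35, 29, 31]
side x 0
[... 1613 characters left out ...]
9, 213, 212]
0.085 154 261.7 [216, 217, 214, 207, 178, 121, 105, 110, 115, 116, 111, 112, 118, 119, 112, 112, 112, 104, 102, 110, 142, 190, 212, 213, 212]
0.078 156 261.7 [125, 93, 107, 126, 138, 148, 134, 126, 123, 118, 117, 115, 113, 114, 116, 116, 116, 119, 126, 155, 197, 215, 213, 211, 210]
0.07 158 261.6 [57, 59, 61, 64, 73, 91, 103, 110, 120, 137, 149, 151, 153, 150, 147, 146, 141, 129, 124, 148, 190, 210, 211, 212, 210]
0.06 161 261.5 [42, 40, 38, 39, 62, 89, 102, 107, 111, 112, 113, 115, 121, 132, 139, 139, 136, 130, 125, 154, 198, 212, 211, 210, 211]
0.05 164 261.4 [73, 70, 63, 60, 72, 93, 103, 110, 113, 114, 115, 116, 117, 116, 118, 126, 131, 131, 130, 160, 201, 212, 211, 211, 212]
```

Card: it spans ±34 mm along the nest with dark margin at both ends and both sides, it is square to the nest, and both views agree. Lid: its mid-column (262.2) matches the cup's (about 262). Handing in.

```bash
python3 -c "
from station import env
print(env.sign_off())"
```

```text
the job is handed in; nothing more can be done
None
```

The job is handed in at about 37 s: blue bottle left and green bottle right of the dark-green cup, 68 mm card flat in its nest, cream lid on the yellow cup, and red bottle not touched. The final card and lid checks were by image measurement only, because all 14 picture views were used, and the sign-off gave no verdict.

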